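Make up two breakfast sets

TASK

Make up the two breakfast sets. On the walled tray, put the butter dish flat in the long compartment and the tall slender jam jar in the small compartment; on the board with the round wells, put the egg cup in the small well and the round cheese box in the large well, with the low wide jam jar standing centred on top of the cheese box. Everything stands upright and fully down in its place, released; leave the pepper mill, the mug and the bread where they are.

Things in the scene. Friction and masses are not known exactly. Their poses are not given: they have to be found in the camera images.
- tall_jar: Loose closed jam jar, upright, slender: a straight cylinder 46 mm across and 105 mm high (dark jam, paper band, brass-coloured lid 43 mm across), 0.15 to 0.31 kg. Origin: centre of its underside, z up.
- squat_jar: Loose closed jam jar, upright, low and wide: a straight cylinder 62 mm across and 48 mm high (dark jam, paper band, brass-coloured lid 59 mm across and 14 mm high, flat), 0.13 to 0.25 kg. Origin: centre of its underside, z up.
- cheese_box: Loose round box of thin pale wood with a small white paper disc on its flat top, 66 mm across and 40 mm high, closed, rigid, 0.1 to 0.2 kg. Origin: centre of its underside, z up.
- egg_cup: Loose white egg cup with a brown egg fixed in it, 70 mm high in all: foot 44 mm across, thin stem, cup 48 mm across with straight sides from 30 to 48 mm above the underside (grip there), egg 41 mm across above it. 0.08 to 0.15 kg. Origin: centre of its underside, z up.
- butter_dish: Loose closed oblong butter dish, one rigid piece: steel cover on a white ceramic base, 96 mm long (its x), 56 mm wide (its y), 48 mm high, with an 8 mm high knob 14 mm across on the middle of its top. At the start its length lies across the robot's forward direction to within 30 degrees. 0.2 to 0.39 kg. Origin: centre of its underside, z up.
- tray: Fixed low mid-brown wooden tray, 205 mm (its x) by 90 mm (its y), walls 5 mm thick, 16 mm high over all. A cross wall makes two compartments: a long one 120 x 80 mm inside, centred at x = -37.5 mm, and a small one 70 (x) by 80 mm (y) inside, centred at x = +62.5 mm, both at y = 0, floor at z = 5 mm. Its x points to the robot's left (world +y) within 0.3 rad. Origin: centre of its underside.
- board: Fixed rectangular pale wooden serving board without walls, 174 mm long (its x), 102 mm wide (its y), 14 mm thick, with two round wells 7 mm deep: the large well 86 mm across, centred at x = -36 mm, and the small well 66 mm across, centred at x = +48 mm, both at y = 0; their floors are at z = 7 mm. Its x points to the robot's right (world -y) within 0.3 rad. Origin: centre of its underside.
- pepper_mill: Bystander, to be left alone: turned dark wooden pepper mill, 58 mm across the foot and 148 mm high, standing loose to the left. Origin: centre of its underside.
- mug: Bystander, to be left alone: blue ceramic mug, 80 mm across, 92 mm high, with a handle, standing loose to the right. Origin: centre of its underside.
- bread: Bystander, to be left alone: two slices of crusty bread piled up, about 70 x 150 mm and 40 mm high, lying loose beyond the tray and the board. Origin: centre of the underside of the lower slice.

How it is judged (in metres and radians):
At the end, for the whole second after the job is handed in: Butter dish on the floor of the tray's long compartment, tall jar in its small one; cheese box on the floor of the board's large well, egg cup in its small well (anywhere within the walls); squat jar on the cheese box, centres within 15 mm; all upright within 0.1 rad, released, at rest (x of butter_dish in the frame of tray between -0.052 and -0.023 m and y of butter_dish in the frame of tray between -0.0145 and 0.0145 m and z of butter_dish in the frame of tray between 0.001 and 0.009 m and x of tall_jar in the frame of tray between 0.048 and 0.077 m and y of tall_jar in the frame of tray between -0.0195 and 0.0195 m and z of tall_jar in the frame of tray between 0.001 and 0.009 m and x of cheese_box in the frame of board between -0.049 and -0.023 m and y of cheese_box in the frame of board between -0.013 and 0.013 m and z of cheese_box in the frame of board between 0.003 and 0.011 m and x of egg_cup in the frame of board between 0.0335 and 0.0625 m and y of egg_cup in the frame of board between -0.0145 and 0.0145 m and z of egg_cup in the frame of board between 0.003 and 0.011 m and horizontal distance between squat_jar and cheese_box below 0.015 m and z of squat_jar in the frame of cheese_box between 0.036 and 0.044 m and angle between each of tall_jar, squat_jar, cheese_box, egg_cup, butter_dish's own z axis and vertical below 0.1 rad and linear speed of each of tall_jar, squat_jar, cheese_box, egg_cup, butter_dish below 0.02 m/s and angular speed of each of tall_jar, squat_jar, cheese_box, egg_cup, butter_dish below 0.2 rad/s); the robot touches nothing.
It fails at once if the pepper mill is moved by more than 30 mm or tipped (distance of pepper_mill from where it was at the start of the episode above 0.03 m or angle between pepper_mill's own z axis and vertical above 0.4 rad).
It fails at once if the mug is moved by more than 30 mm or tipped (distance of mug from where it was at the start of the episode above 0.03 m or angle between mug's own z axis and vertical above 0.4 rad).
It fails at once if the bread is moved by more than 30 mm or tipped (distance of bread from where it was at the start of the episode above 0.03 m or angle between bread's own z axis and vertical above 0.4 rad).
It also fails if it takes over 128 s, if anything falls off the work surface, if the arm or the gripper's body presses on something with over 40 N, if the wrist force passes 120 N, or if a joint passes its speed limit or range.

ROBOT

A 6-joint arm with a two-finger parallel gripper is mounted at the origin on the work surface. World frame = base frame: x ahead of the robot, y to its left, z up, the work surface at z = 0. Lengths are in mm, angles in rad, forces in N, time in s.
With the tool pointing down it reaches from about 275 to 750 mm from the base axis. Payload 10.2 kg.
Tool frame: the origin (TCP) lies at the very end of the fingers, on their centre line; the grasp point (between the pads) lies 19 mm behind it (ctrl.hold_point_z is the distance from the TCP to the grasp point, in mm); z points along the fingers, y is the direction in which the jaws open and shut (so a half turn about z gives the same grasp; the last joint's range is limited). The gripper opens to 85 mm and grips with 20 to 120 N. Pads are 22 mm wide; open, the fingers measure 114 mm over their backs; the gripper's body (76 mm by 85 mm) begins 54 mm behind the grasp point. The pads swing forward as they close: fully open they stand 13 mm farther back than shut.
Start: joints at [0.928, 0.313, 1.498, -0, 1.331, -0.223], TCP at [213.991, 479.415, 231.294] pointing down, gripper open.
Joint ranges: [-2.94, 2.94], [-0.97, 2.17], [0.19, 2.56], [-1.23, 4.37], [0.02, 3.11], [-2.88, 2.88]. Speed limits (rad/s): [2.39, 2.39, 3.01, 3.14, 3.14, 3.14].

INTERFACE

Orientations are given as a unit quaternion [w, x, y, z].
In Python, from rig import readout, cams, workorder, spotter, ctrl gives the robot as it stands.
- The arm moves only by the tool step_arm, never from a script. Its argument "plan" is text: rows parted by semicolons, each of 5 numbers parted by spaces: the shift along the tool's x, y, z in cm, then the turn about the tool's z in degrees, then the opening in per cent of the stroke, from 0 (shut) to 100 (fully open). In form: x y z twist gripper; .... A call has 1 to 10 rows; each row is the pose to reach, as a shift and turn from the pose commanded when the call began, along the tool's axes at that moment; what a row does not reach only later rows make up. A row lasts 1/10 s, in which the tool goes at most 50 mm and 8.59 degrees, less where a joint would pass 70% of its speed; a pose out of reach is approached as far as the arm can. A call with a gripper value outside its range is refused whole. The fingers move at their own pace and stop on an object; "grip_force" is the grip in N (left out, the last holds). Time passes only in rows, so rows that repeat a pose let the fingers close. It gives the time, the measured TCP pose, the force and the opening at its end, in the units of the state.
- readout.sense(): the state, without advancing time (a new reading comes with each control period).
- cams.capture(name): name is "scene" or "top"; returns (picture, depth): 400x640x3 uint8, red, green, blue; 400x640 float32, mm along the optical axis (not along the pixel's ray), 0 where there is no reading.
- cams.camera_info(name): a dict with "vfov" (degrees; the focal length in pixels is half the picture's height over the tangent of half this angle, whatever the lens; pixels are square), "cx", "cy" (the principal point, pixels), "k1" (the pictures are not rectified: a ray, as slopes to the right and down, at radius r is drawn at 1 + k1 r^2 times it, then the intrinsics apply), "rvec" (rotation vector, rad) and "tvec" (3), from world to camera coordinates, as OpenCV has them. Camera axes: x right, y down, z forward; pixel columns grow to the right and rows downward; lengths in mm; the calibration is good to about 2 mm. A picture is of the moment at which its call begins. camera_info takes no time and is no camera call.
- workorder.finish_job(): hands the job in, once; it reports no verdict.
Trained networks look in the newest picture that a camera, given by its name, has taken for a name from the list of things; names that differ only in an ending like _2 or _b are one class to them, and where a whole thing is asked for, a point or a joint stands for the part that bears it (a point fixed in the world has none). Each returns a list of dicts, best first, with "conf" (0 to 1); they miss things now and then, are a little off and sometimes report something else, mostly with a low value. They report only what shows in the picture. A call takes as long as a camera call.
- spotter.regions_of(camera, target): "pixels" (400x640 bool, what is visible of it) and "extent" ([centre column, centre row, width, height] in pixels, round what is visible of it).
The state is a dict: "time_s": time; "joints": joint angles; "dq": joint speeds; "tau": joint torques, N m; "eef_pos": TCP position; "ee_rot": TCP orientation; "force": force on the tool from outside, world axes, zero at the start; "wrist_torque": the same for the moment, N m; "grip_width": opening from 0.0 (shut) to 1.0 (fully open).
Only numpy, scipy, OpenCV 4.12 (cv2) and the standard library are available. Lean on these libraries where they do the work, as an engineer would, in place of code of your own. Each camera call takes 0.05 s, during which the arm holds its last target. There are 200 camera calls.

## Working session

There is one attempt and no reset: what is moved stays moved. The work goes in short steps, Python scripts to look and compute and a tool call to move; the robot and the scene stay as the last step left them, time stands still between calls to the robot, and variables do not carry over. Pictures are saved under pics/ and viewed, about 12 in all and at most 16, crops included, and the job is handed in when it is done.

Besides the shell and the picture viewer there is one more tool, called in YAML: its name, and indented under it one key for each argument. step_arm: Moves the arm, as the interface text tells. Its arguments: {"type":"object","properties":{"plan":{"type":"string"},"grip_force":{"type":"number"}},"required":["plan"]}

```bash
mkdir -p pics; ls; cat > h.py <<'E'
import numpy as np, cv2
from rig import readout, cams, workorder, spotter, ctrl
def cam(n):
    i=cams.camera_info(n); f=200/np.tan(np.radians(i['vfov'])/2)
    R=cv2.Rodrigues(np.array(i['rvec'],float))[0]; return i,f,R,np.array(i['tvec'],float)
def pts(n,depth,mask):
    "world points of the mask's pixels"
    i,f,R,t=cam(n); v,u=np.nonzero(mask&(depth>0)); z=depth[v,u]
    K=np.array([[f,0,i['cx']],[0,f,i['cy']],[0,0,1]])
    p=cv2.undistortPoints(np.c_[u,v].astype(float)[:,None],K,np.array([i['k1'],0,0,0]))[:,0]
    return (np.c_[p*z[:,None],z]-t)@R
def st():
    s=readout.sense(); return s
E
python3 - <<'E'
from h import *
for n in('scene','top'):
    im,d=cams.capture(n); cv2.imwrite(f'pics/{n}0.png',im[...,::-1]); i,f,R,t=cam(n); print(n,i,(-R.T@t).round(),'axis',R[2].round(2))
    np.savez(f'{n}0.npz',im=im,d=d)
    for o in 'tall_jar squat_jar cheese_box egg_cup butter_dish tray board pepper_mill mug bread'.split():
        for r in spotter.regions_of(n,o)[:2]:
            p=pts(n,d,r['pixels']); 
            if len(p)==0: continue
            zt=np.percentile(p[:,2],95); q=p[p[:,2]>zt-6]
            print(o,round(r['conf'],2),np.round(r['extent']),'ztop',zt.round(),'topmean',q.mean(0).round(1),'minmax',np.percentile(p,2,0).round(),np.percentile(p,98,0).round())
print(st()); print(ctrl.hold_point_z)
E
```

```text
pics
scene {'vfov': 50.52459839853226, 'cx': 310.80092415970415, 'cy': 202.8522546397224, 'k1': 0.03220481951062816, 'rvec': array([ 1.66833399,  1.82789047, -0.78641268]), 'tvec': array([  69.09785565, -364.85272823, 1620.4245536 ])} [1431.   56.  844.] axis [-0.73 -0.06 -0.69]
tall_jar 0.68 [424. 175.  21.  38.] ztop 106.0 topmean [447.3 298.2 104.6] minmax [430. 277.   6.] [469. 319. 107.]
squat_jar 0.71 [268. 175.  20.  21.] ztop 50.0 topmean [ 444.5 -156.6   47.9] minmax [ 418. -183.    0.] [ 474. -128.   51.]
cheese_box 0.79 [321. 186.  28.  21.] ztop 43.0 topmean [471.9   2.7  40.3] minmax [441. -29.   3.] [502.  33.  43.]
cheese_box 0.52 [423. 176.  19.  38.] ztop 106.0 topmean [447.1 297.9 104.6] minmax [430. 276.   5.] [469. 319. 107.]
egg_cup 0.85 [372. 181.  17.  24.] ztop 68.0 topmean [448.2 151.9  66.1] minmax [433. 131.  -0.] [468. 173.  69.]
butter_dish 0.64 [224. 171.  30.  25.] ztop 50.0 topmean [ 444.9 -298.8   48.3] minmax [ 408. -339.    2.] [ 483. -251.   53.]
tray 0.88 [394. 225.  78.  30.] ztop 17.0 topmean [607.  218.1  15.5] minmax [542. 112.  -0.] [650. 312
[... 2187 characters left out ...]
 'joints': array([ 9.27606104e-01,  3.12889765e-01,  1.49770057e+00,  1.13671467e-05,
        1.33099205e+00, -2.23420870e-01]), 'dq': array([-1.26296780e-03,  3.75662382e-04, -7.50130381e-04,  1.60502136e-03,
        1.00925834e-03, -1.40063123e-05]), 'tau': array([ 1.53863890e-03, -4.12169945e+01, -2.59905821e+01, -7.47562694e-05,
        3.44273030e-04, -1.69208153e-05]), 'eef_pos': array([213.9870251 , 479.41932653, 231.29920042]), 'ee_rot': array([-2.85615603e-06,  2.08348429e-01,  9.78054667e-01,  6.97530625e-06]), 'force': array([ 0.23889861, -0.09624971, -0.19439225]), 'wrist_torque': array([-0.01899519, -0.00010492, -0.01178126]), 'grip_width': 1.0010163102565441}
18.700000000000003
```

```bash
python3 - <<'E'
from h import *
from scipy.optimize import minimize
im=np.load('top0.npz')['im']; cv2.imwrite('pics/topcrop.png',cv2.resize(im[110:290,150:490,::-1],None,fx=2.3,fy=2.3,interpolation=cv2.INTER_CUBIC))
for n in('scene','top'):
    z=np.load(n+'0.npz'); im,d=z['im'],z['d']
    P=pts(n,d,np.ones(d.shape,bool))
    def sel(x,y,r,z0,z1): 
        m=(np.hypot(P[:,0]-x,P[:,1]-y)<r)&(P[:,2]>z0)&(P[:,2]<z1); return P[m]
    for o,x,y,r,z0,z1 in [('tall',446,297,40,100,112),('squat',444,-158,50,44,56),('cheese',471,1,50,36,48),('egg',447,151,40,58,75),('mill',470,490,50,135,155)]:
        q=sel(x,y,r,z0,z1); c,rad=cv2.minEnclosingCircle(q[:,:2].astype(np.float32)); print(n,o,len(q),'mean',q.mean(0).round(1),'circ',np.round(c,1),round(rad,1))
    q=sel(444,-300,70,42,60); print(n,'butter',cv2.minAreaRect(q[:,:2].astype(np.float32)))
    for o,x,y,l,w,h in [('tray',605,208,205,90,16),('board',598,-171,174,102,14)]:
        q=sel(x,y,140,9,22)[:,:2]; q=q[q[:,0]>520]
        def cost(v):
            c,s=np.cos(v[2]),np.sin(v[2]); a=(q-v[:2])@np.array([[c,-s],[s,c]])
            e=np.maximum(np.abs(a)-[l/2,w/2],0)
            return (e**2).sum()
        # box fit: minimise outside distance
        r=cv2.minAreaRect(q.astype(np.float32)); print(n,o,len(q),r)
        best=min((minimize(cost,[r[0][0],r[0][1],np.pi/2+t],method='Nelder-Mead',options=dict(xatol=.01,fatol=.01,maxiter=2000)) for t in(-.2,-.1,0,.1,.2)),key=lambda b:b.fun)
        print('  fit',best.x.round(3),best.fun/len(q))
E
```

```text
scene tall 123 mean [446.7 298.4 104.6] circ [445.4 298.7] 22.1
scene squat 198 mean [ 444.4 -157.4   47.9] circ [ 443.9 -157.4] 30.8
scene cheese 282 mean [471.7   2.9  40.2] circ [469.1   2. ] 35.4
scene egg 83 mean [450.6 152.1  64. ] circ [445.  152.4] 20.5
scene mill 150 mean [472.2 490.2 142.1] circ [467.4 491.3] 24.5
scene butter ((440.43731689453125, -301.6318664550781), (64.0860824584961, 93.02911376953125), 26.40098762512207)
scene tray 637 ((603.9599609375, 211.5924835205078), (206.958251953125, 96.48954010009766), 88.15309143066406)
  fit [604.211 211.651   1.545] 0.2044892332346959
scene board 1009 ((596.3905639648438, -166.9530792236328), (176.66085815429688, 107.0612564086914), 80.13600158691406)
  fit [ 596.669 -166.787    1.402] 0.053471421818023356
top tall 121 mean [444.4 296.2 103.8] circ [444.5 296.3] 21.7
top squat 209 mean [ 443.5 -159.4   47.7] circ [ 443.3 -159.7] 29.1
top cheese 257 mean [4.706e+02 1.000e-01 4.010e+01] circ [4.704e+02 4.000e-01] 33.2
top egg 79 mean [445.8 149.6  64.9] circ [446.8 149.4] 18.4
top mill 119 mean [467.7 489.3 142.2] circ [467.6 491.2] 21.0
top butter ((443.3236389160156, -303.16851806640625), (56.876163482666016, 89.5042495727539), 24.482051849365234)
top tray 340 ((604.11376953125, 209.6660919189453), (206.2140350341797, 89.60783386230469), 89.0794448852539)
  fit [604.184 209.557   1.56 ] 0.004788732880387929
top board 776 ((597.588623046875, -168.9090118408203), (174.72291564941406, 102.4254379272461), 80.57457733154297)
  fit [ 597.612 -168.932    1.406] 0.000638722088014804
```

View pics/topcrop.png

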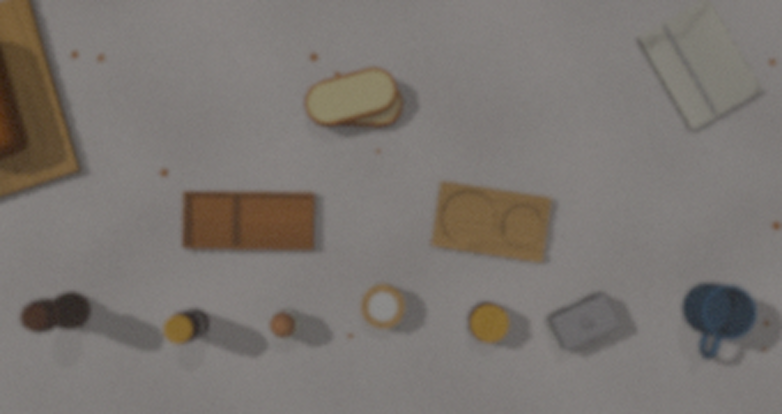

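View pics/scene0.png

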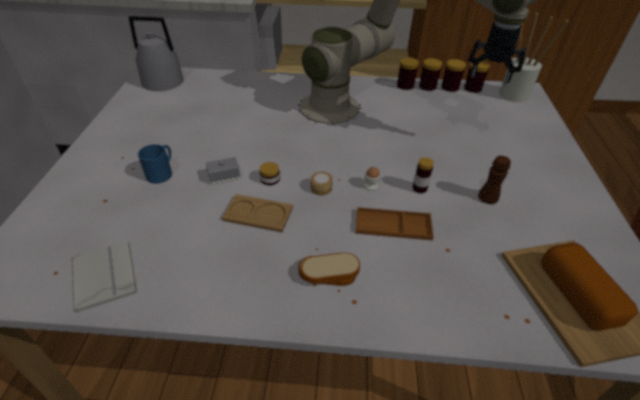

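step_arm:
  plan: "-42.9 -33.2 6 65.95 100;-42.9 -33.2 6 65.95 100;-42.9 -33.2 6 65.95 100;-42.9 -33.2 6 65.95 100;-42.9 -33.2 6 65.95 100;-42.9 -33.2 6 65.95 100;-42.9 -33.2 6 65.95 100;-42.9 -33.2 6 65.95 100;-42.9 -33.2 6 65.95 100;-42.9 -33.2 6 65.95 100"
  grip_force: 40

```text
time_s: 2.1
eef_pos: [449.6, 39.4, 176.4]
ee_rot: [0.0, 0.707, 0.707, 0.0]
force: [0.8, 0.4, -0.1]
grip_width: 0.997
```

step_arm:
  plan: "-3.8 2.05 4 0 100;-3.8 2.05 8 0 100;-3.8 2.05 12 0 100;-3.8 2.05 14.5 0 100;-3.8 2.05 16.8 0 100;-3.8 2.05 16.8 0 100;-3.8 2.05 16.8 0 60;-3.8 2.05 16.8 0 60;-3.8 2.05 16.8 0 60;-3.8 2.05 16.8 0 60"

```text
time_s: 3.1
eef_pos: [470.2, 3.3, 9.8]
ee_rot: [0.001, 0.707, 0.707, 0.001]
force: [-1.0, -0.3, 6.7]
grip_width: 0.757
```

step_arm:
  plan: "0 0 0 0 50;0 0 0 0 50;0 0 0 0 50"

```text
time_s: 3.4
eef_pos: [470.2, 3.4, 9.8]
ee_rot: [0.001, 0.707, 0.707, 0.001]
force: [-2.0, 0.9, 8.0]
grip_width: 0.761
```

```bash
python3 - <<'E'
from h import *
s=st(); print(s['eef_pos'],s['force'],s['joints'],s['dq'])
E
```

```text
[470.16724021   3.37020096   9.75415746] [-1.97337985  0.91816085  7.98278349] [-2.42765719e-01  5.11148690e-01  1.88714573e+00 -3.47298754e-05
  7.41000264e-01 -2.42890755e-01] [-1.29407815e-03  1.26413107e-03 -1.53474380e-03 -4.80049549e-04
  3.73525692e-05  9.14774534e-04]
```

step_arm:
  plan: "0 0 -3 0 50;0 0 -6 0 50;-2 2 -8 0 50;-5 5 -8 0 50;-8 8 -8 0 50;-11 11 -8 0 50;-13.6 13.3 -8 0 50;-13.6 13.3 -8 0 50;-13.6 13.3 -8 0 50;-13.6 13.3 -8 0 50"

```text
time_s: 4.4
eef_pos: [601.9, -131.7, 88.6]
ee_rot: [-0.0, 0.707, 0.707, -0.0]
force: [-0.7, -0.9, -1.2]
grip_width: 0.759
```

```bash
cat >> h.py <<'E'
def shot(tag,n='top',box=None,fx=3):
    im,d=cams.capture(n); np.savez(tag+'.npz',im=im,d=d)
    if box: a,b,c,e=box; cv2.imwrite(f'pics/{tag}.png',cv2.resize(im[a:b,c:e,::-1],None,fx=fx,fy=fx,interpolation=cv2.INTER_CUBIC))
    return im,d
E
python3 - <<'E'
from h import *
s=st(); print(s['eef_pos'],s['force'],s['grip_width'])
shot('held1','scene',(90,290,200,440))
for n in('scene','top'):
    im,d=cams.capture(n)
    for r in spotter.regions_of(n,'cheese_box')[:2]:
        p=pts(n,d,r['pixels']);print(n,r['conf'],r['extent'],np.median(p,0).round(1),np.percentile(p,[2,98],0).round())
E
```

```text
[ 601.92458189 -131.73899472   88.57501871] [-0.68370158 -0.93754533 -1.15645565] 0.7594458170927076
scene 0.54 [266.9, 192.2, 29.3, 20.3] [ 620.  -115.2  110.9] [[ 576. -163.   81.]
 [ 634. -101.  121.]]
```

View pics/held1.png

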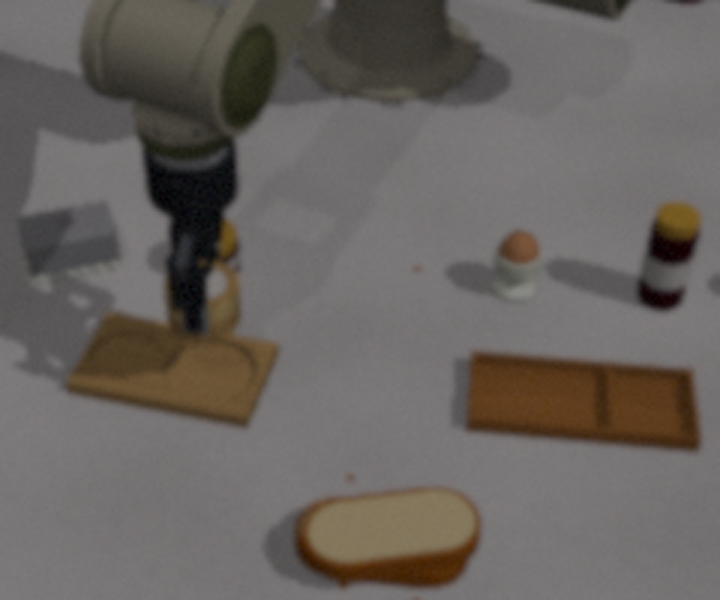

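step_arm:
  plan: "0.1 0.1 3 0 50;0.1 0.1 5.5 0 50;0.1 0.1 6.8 0 50;0.1 0.1 7.2 0 50;0.1 0.1 7.3 0 50;0.1 0.1 7.3 0 50"

```text
time_s: 5.25
eef_pos: [603.5, -131.4, 16.8]
ee_rot: [0.0, 0.707, 0.707, 0.0]
force: [-3.7, 2.0, 5.3]
grip_width: 0.76
```

step_arm:
  plan: "0 0 0 0 100;0 0 0 0 100;0 0 0 0 100;0 0 -3 0 100;0 0 -7 0 100;0 0 -11 0 100;4 -3 -12 0 100;8 -6 -12 0 100;12 -9 -12 0 100;16 -12 -12 0 100"

```text
time_s: 6.25
eef_pos: [482.7, 28.9, 135.6]
ee_rot: [0.0, 0.707, 0.707, 0.0]
force: [0.9, 1.0, -0.1]
grip_width: 0.999
```

step_arm:
  plan: "4 -1.2 0 0 100;8 -2.4 0 0 100;12.2 -3.7 0 0 100;12.2 -3.7 2 0 100;12.2 -3.7 2 0 100"

```text
time_s: 6.75
eef_pos: [445.7, 150.4, 114.0]
ee_rot: [-0.001, 0.706, 0.708, -0.001]
force: [-0.1, -0.7, -0.5]
grip_width: 1.002
```

```bash
python3 - <<'E'
from h import *
print(st()['eef_pos'])
for n in('scene','top'):
    im,d=cams.capture(n); P=pts(n,d,np.ones(d.shape,bool))
    q=P[(np.hypot(P[:,0]-603,P[:,1]+132)<55)&(P[:,2]>35)&(P[:,2]<60)]
    print(n,len(q),q.mean(0),cv2.minEnclosingCircle(q[:,:2].astype(np.float32)))
    q=P[(np.hypot(P[:,0]-446,P[:,1]-151)<35)&(P[:,2]>58)&(P[:,2]<75)]
    print(n,len(q),q.mean(0))
E
```

```text
[445.72178198 150.44255656 114.00757039]
scene 392 [ 609.23809576 -130.71125104   46.14885162] ((604.704833984375, -131.44955444335938), 34.75316619873047)
scene 80 [450.04182658 152.02221316  64.39920079]
top 288 [ 604.39472873 -133.69388031   46.56928454] ((604.7575073242188, -134.06675720214844), 33.188724517822266)
top 0 [nan nan nan]<stdin>:8: RuntimeWarning: Mean of empty slice.
  ret = um.true_divide(
```

step_arm:
  plan: "0 0 4 0 100;0 0 7 0 100;0 0 9 0 100;0 0 9.8 0 100;0 0 9.8 0 100;0 0 9.8 0 40;0 0 9.8 0 40;0 0 9.8 0 40;0 0 9.8 0 40;0 0 9.8 0 40"
  grip_force: 25

```text
time_s: 7.85
eef_pos: [447.4, 149.7, 18.4]
ee_rot: [0.0, 0.707, 0.707, 0.0]
force: [-3.5, -1.5, 7.8]
grip_width: 0.553
```

step_arm:
  plan: "0 0 -3 0 40;0 0 -7 0 40;0 0 -9 0 40;-4.5 1.7 -10 0 40;-9 3.5 -10 0 40;-13.5 5.2 -10 0 40;-18 7 -10 0 40;-22.5 8.7 -10 0 40;-27 10.5 -10 0 40;-31.5 12.2 -10 0 40"

```text
time_s: 8.85
eef_pos: [569.4, -167.3, 117.7]
ee_rot: [0.0, 0.707, 0.707, 0.0]
force: [0.4, 1.0, -1.0]
grip_width: 0.549
```

step_arm:
  plan: "-3.5 1.4 0 0 40;-5 2 0 0 40;-5 2 0 0 40;-5 2 0 0 40"

```text
time_s: 9.25
eef_pos: [588.7, -214.7, 117.3]
ee_rot: [-0.0, 0.707, 0.707, 0.0]
force: [0.3, 0.8, -1.7]
grip_width: 0.553
```

```bash
python3 - <<'E'
from h import *
s=st();print(s['eef_pos'],s['force'],s['grip_width'])
shot('held2','scene',(90,290,180,420))
E
```

```text
[ 588.66302957 -214.65376913  117.25136167] [ 0.3406312   0.76711234 -1.67762419] 0.5527651514287135
```

View pics/held2.png

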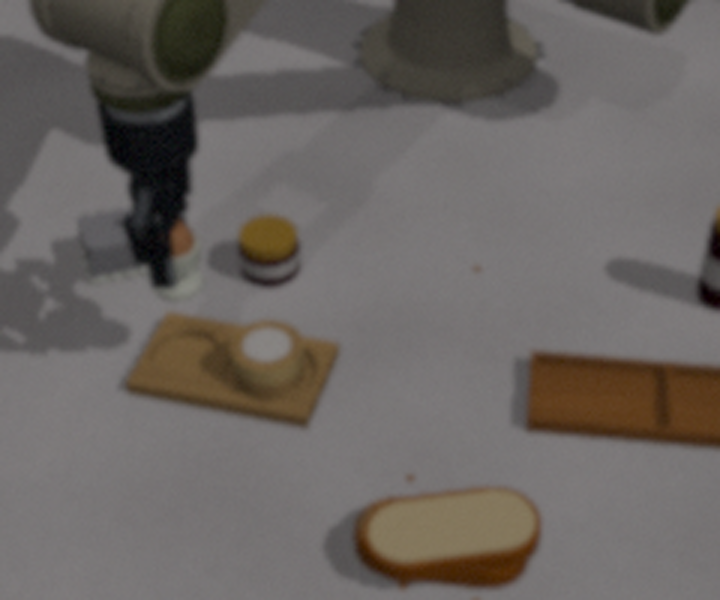

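step_arm:
  plan: "0 0 4 0 40;0 0 7 0 40;0 0 8.5 0 40;0 0 9 0 40;0 0 9.2 0 40;0 0 9.2 0 40"

```text
time_s: 9.9
eef_pos: [589.6, -215.4, 26.6]
ee_rot: [0.001, 0.707, 0.707, 0.0]
force: [0.8, -0.1, -1.8]
grip_width: 0.55
```

step_arm:
  plan: "0 0 0.1 0 40;0 0 0.2 0 40;0 0 0.2 0 40"

```text
time_s: 10.2
eef_pos: [589.7, -215.7, 25.5]
ee_rot: [0.001, 0.707, 0.707, 0.0]
force: [-3.8, 2.3, 9.1]
grip_width: 0.548
```

step_arm:
  plan: "0 0 0 0 100;0 0 0 0 100;0 0 0 0 100;0 0 -3 0 100;0 0 -7 0 100;0 0 -10 0 100;2 -4.5 -10 0 100;4 -9 -10 0 100;5.7 -13 -10 0 100;5.7 -14.6 -9 0 100"

```text
time_s: 11.2
eef_pos: [440.7, -156.6, 114.1]
ee_rot: [0.0, 0.707, 0.707, 0.0]
force: [1.6, 0.6, -0.7]
grip_width: 1.001
```

step_arm:
  plan: "0 0 0 0 100;0 0 0 0 100"

```text
time_s: 11.4
eef_pos: [443.7, -158.8, 113.8]
ee_rot: [0.001, 0.707, 0.707, 0.0]
force: [0.5, 0.7, -0.0]
grip_width: 1.001
```

step_arm:
  plan: "0 0 4 0 100;0 0 7.5 0 100;0 0 9.5 0 100;0 0 10.2 0 100;0 0 10.2 0 100;0 0 10.2 0 55;0 0 10.2 0 55;0 0 10.2 0 55;0 0 10.2 0 55"
  grip_force: 40

```text
time_s: 12.3
eef_pos: [443.7, -158.8, 12.7]
ee_rot: [0.001, 0.707, 0.707, 0.0]
force: [-1.6, 0.6, 6.4]
grip_width: 0.708
```

step_arm:
  plan: "0 0 -3 0 50;0 0 -7 0 50;0 0 -10 0 50;0 3 -12 0 50;0 7 -12 0 50;1 11 -12 0 50;2 15 -12 0 50;2.6 16.1 -12 0 50;2.6 16.1 -12 0 50;2.6 16.1 -12 0 50"

```text
time_s: 13.3
eef_pos: [603.5, -132.3, 131.5]
ee_rot: [-0.0, 0.707, 0.707, -0.0]
force: [-0.2, -1.1, -2.6]
grip_width: 0.711
```

```bash
python3 - <<'E'
from h import *
s=st();print(s['eef_pos'],s['force'],s['grip_width'])
im,d=shot('held3','scene',(90,290,180,420))
P=pts('scene',d,np.ones(d.shape,bool))
q=P[(np.hypot(P[:,0]-589,P[:,1]+215)<40)&(P[:,2]>60)&(P[:,2]<85)]
print(len(q),q.mean(0),q[:,2].max())
r=spotter.regions_of('scene','squat_jar')[:1]
for a in r:
    p=pts('scene',d,a['pixels']);print(a['conf'],a['extent'],np.percentile(p,[2,50,98],0).round(1))
E
```

```text
[ 603.47569031 -132.30267589  131.50455447] [-0.22795596 -1.06706373 -2.62822374] 0.7110521874206238
126 [ 596.10291707 -209.64985534   69.54702426] 79.53621092471495
0.55 [265.6, 179.4, 24.1, 28.0] [[ 4.541e+02 -1.562e+02  1.000e-01]
 [ 6.208e+02 -1.163e+02  1.475e+02]
 [ 6.359e+02 -1.007e+02  1.681e+02]]
```

View pics/held3.png

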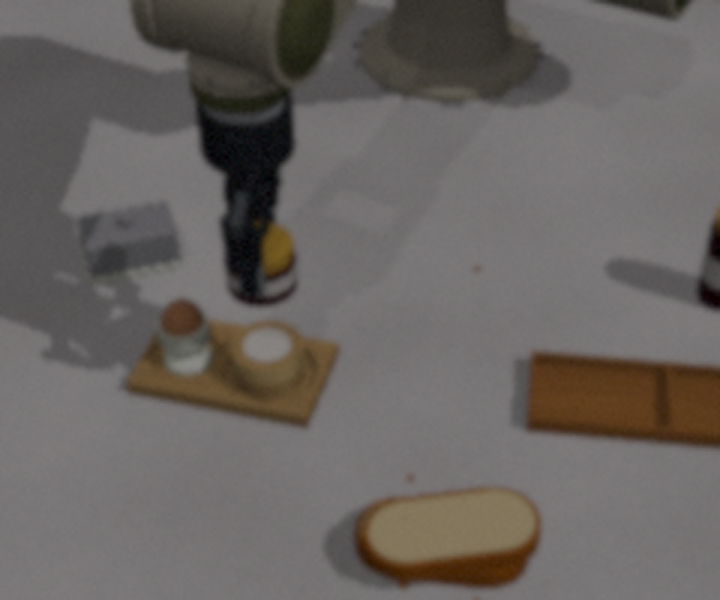

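step_arm:
  plan: "-0.05 0.1 3 0 50;-0.05 0.1 5.5 0 50;-0.05 0.1 6.6 0 50;-0.05 0.1 7 0 50;-0.05 0.1 7.2 0 50;-0.05 0.1 7.2 0 50"

```text
time_s: 14.0
eef_pos: [605.4, -133.1, 60.3]
ee_rot: [0.001, 0.707, 0.707, 0.0]
force: [0.3, 0.5, -1.7]
grip_width: 0.707
```

step_arm:
  plan: "0 0 0.1 0 50;0 0 0.15 0 50;0 0 0.15 0 50"

```text
time_s: 14.3
eef_pos: [605.6, -133.1, 59.8]
ee_rot: [0.001, 0.707, 0.707, 0.0]
force: [-3.1, 0.7, 7.0]
grip_width: 0.71
```

step_arm:
  plan: "0 0 0 0 100;0 0 0 0 100;0 0 0 0 100;0 0 -4 0 100;0 0 -8 0 100;0 0 -11 0 100;-3 -3 -11 -8 100;-6.5 -6.5 -11 -16 100;-10 -10 -11 -25 100;-13.5 -13 -11 -25 100"

```text
time_s: 15.3
eef_pos: [473.7, -268.4, 168.1]
ee_rot: [0.0, 0.535, 0.845, 0.0]
force: [1.1, -0.6, 0.0]
grip_width: 0.999
```

```bash
python3 - <<'E'
from h import *
print(st()['eef_pos'],st()['ee_rot'])
for n in('scene','top'):
    im,d=cams.capture(n); P=pts(n,d,np.ones(d.shape,bool))
    for nm,x,y,z0,z1,r in(('squat',605,-133,85,105,45),('egg',589,-215,58,85,30)):
        q=P[(np.hypot(P[:,0]-x,P[:,1]-y)<r)&(P[:,2]>z0)&(P[:,2]<z1)]
        if len(q)>5: print(n,nm,len(q),q.mean(0).round(1),q[:,2].max(),cv2.minEnclosingCircle(q[:,:2].astype(np.float32)))
E
```

```text
[ 473.73585487 -268.44824683  168.06381526] [2.41738205e-04 5.35190888e-01 8.44731114e-01 1.65345565e-06]
scene squat 307 [ 610.2 -130.7   94.2] 98.40450471383866 ((607.1873779296875, -131.9324493408203), 31.34873390197754)
scene egg 137 [ 596.4 -210.1   68.2] 77.59023142993713 ((590.8441772460938, -210.0608673095703), 20.948638916015625)
top squat 246 [ 606.6 -133.4   94.6] 100.58856414235231 ((606.5948486328125, -133.8560333251953), 29.318918228149414)
top egg 103 [ 590.7 -213.2   69.5] 78.69574471169321 ((592.60009765625, -213.99383544921875), 21.09779930114746)
```

step_arm:
  plan: "-1.7 -4.25 2 0 100;-1.7 -4.25 5 0 100;-1.7 -4.25 5 0 100;-1.7 -4.25 5 0 100"

```text
time_s: 15.8
eef_pos: [444.3, -300.7, 118.4]
ee_rot: [-0.0, 0.537, 0.844, 0.0]
force: [0.2, -0.1, 0.8]
grip_width: 1.003
```

step_arm:
  plan: "0 -0.2 4 0 100;0 -0.2 7 0 100;0 -0.2 9 0 100;0 -0.2 10 0 100;0 -0.2 10 0 100;0 -0.2 10 0 50;0 -0.2 10 0 50;0 -0.2 10 0 50;0 -0.2 10 0 50;0 -0.2 10 0 50"
  grip_force: 50

```text
time_s: 16.8
eef_pos: [442.6, -302.6, 19.5]
ee_rot: [0.001, 0.537, 0.843, -0.0]
force: [-1.0, 0.9, 6.6]
grip_width: 0.646
```

step_arm:
  plan: "0 0 -4 0 50;0 0 -8 0 50;0 0 -12 0 50;3.3 3.2 -12 4 50;6.6 6.3 -12 8 50;9.9 9.5 -12 12 50;13.2 12.6 -12 16 50;16.5 15.8 -12 20 50;19.8 18.9 -12 24 50;23.1 22.1 -12 25.9 50"

```text
time_s: 17.8
eef_pos: [544.9, 2.7, 138.6]
ee_rot: [0.0, 0.714, 0.701, 0.0]
force: [1.5, -0.4, -1.3]
grip_width: 0.646
```

step_arm:
  plan: "4.5 1.4 0 0 50;9 2.8 0 0 50;13.5 4.2 0 0 50;17.1 5.55 0 0 50;17.1 5.55 4 0 50;17.1 5.55 7 0 50;17.1 5.55 7 0 50"

```text
time_s: 18.5
eef_pos: [600.3, 170.9, 64.2]
ee_rot: [-0.002, 0.713, 0.702, -0.003]
force: [-0.4, -0.1, -2.3]
grip_width: 0.644
```

```bash
python3 - <<'E'
from h import *
s=st();print(s['eef_pos'],s['ee_rot'],s['force'],s['grip_width'])
shot('held4','scene',(120,320,290,530))
E
```

```text
[600.33855176 170.92230752  64.17680295] [-0.00246136  0.71251331  0.70164783 -0.00300668] [-0.41334603 -0.13286931 -2.30603601] 0.6441827984896386
```

View pics/held4.png

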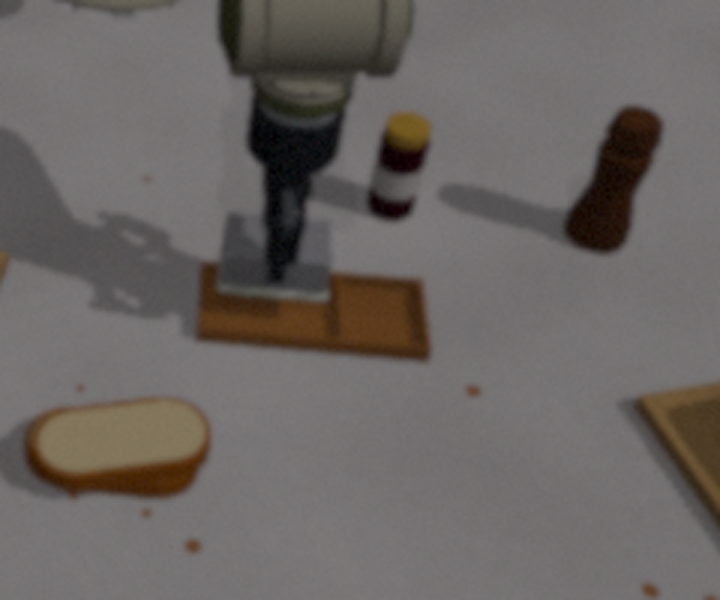

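step_arm:
  plan: "0 0 0 0 50;0 0 0 0 50;0 0 0 0 50"

```text
time_s: 18.85
eef_pos: [603.4, 170.8, 69.5]
ee_rot: [0.001, 0.713, 0.701, 0.001]
force: [0.2, -0.5, -2.3]
grip_width: 0.651
```

step_arm:
  plan: "0.2 0 2 0 50;0.2 0 3.5 0 50;0.2 0 4.2 0 50;0.2 0 4.5 0 50;0.2 0 4.5 0 50;0.2 0 4.5 0 50"

```text
time_s: 19.45
eef_pos: [602.3, 172.7, 24.4]
ee_rot: [-0.0, 0.713, 0.702, -0.001]
force: [-8.2, -2.3, 12.4]
grip_width: 0.644
```

step_arm:
  plan: "0 0 0 0 100;0 0 0 0 100;0 0 0 0 100;0 0 -4 0 100;0 0 -8 0 100;0 0 -13 0 100;3 -4 -14 0 100;6 -8 -14 0 100;9 -12 -14 0 100;12.2 -15.95 -14 0 100"

```text
time_s: 20.45
eef_pos: [445.0, 297.0, 163.0]
ee_rot: [0.0, 0.713, 0.701, 0.0]
force: [1.3, 1.1, -0.3]
grip_width: 1.003
```

step_arm:
  plan: "0 0 0 0 100;0 0 0 0 100;0 0 0 0 100"

```text
time_s: 20.75
eef_pos: [447.4, 295.8, 162.9]
ee_rot: [0.0, 0.713, 0.701, 0.0]
force: [1.0, 0.8, -0.5]
grip_width: 0.996
```

```bash
python3 - <<'E'
from h import *
print(st()['eef_pos'],st()['ee_rot'])
for n in('scene','top'):
    im,d=cams.capture(n); P=pts(n,d,np.ones(d.shape,bool))
    for nm,x,y,z0,z1,r in(('butter',603,173,45,60,70),('tall',445,297,98,112,35)):
        q=P[(np.hypot(P[:,0]-x,P[:,1]-y)<r)&(P[:,2]>z0)&(P[:,2]<z1)]
        if len(q)>5: print(n,nm,len(q),q.mean(0).round(1),q[:,2].max(),cv2.minAreaRect(q[:,:2].astype(np.float32)))
E
```

```text
[447.40171712 295.76882932 162.86077017] [1.77261918e-04 7.12927371e-01 7.01237833e-01 1.86359637e-04]
scene butter 547 [607.1 172.6  52.7] 59.9286278600407 ((603.7410278320312, 173.4137420654297), (91.76000213623047, 58.75841522216797), 88.27131652832031)
scene tall 132 [447.4 298.4 104.3] 109.7269336078278 ((445.5000305175781, 298.70294189453125), (39.39198684692383, 43.29767608642578), 83.33602905273438)
top butter 416 [602.8 171.3  52.4] 59.9578692970821 ((603.995361328125, 172.3494873046875), (91.34675598144531, 55.87688064575195), 89.19163513183594)
top tall 129 [444.7 294.7 103.7] 110.3404880412705 ((444.61346435546875, 294.1742858886719), (41.9548225402832, 37.830753326416016), 21.311363220214844)
```

step_arm:
  plan: "0.1 -0.2 4 0 100;0.1 -0.2 8 0 100;0.1 -0.2 11 0 100;0.1 -0.2 11.8 0 100;0.1 -0.2 11.8 0 100;0.1 -0.2 11.8 0 35;0.1 -0.2 11.8 0 35;0.1 -0.2 11.8 0 35;0.1 -0.2 11.8 0 35;0.1 -0.2 11.8 0 35"
  grip_force: 40

```text
time_s: 21.85
eef_pos: [445.2, 297.5, 46.2]
ee_rot: [0.0, 0.713, 0.702, 0.001]
force: [-1.1, -0.5, 6.2]
grip_width: 0.53
```

step_arm:
  plan: "0 0 -3 0 35;0 0 -6 0 35;0 2 -8 0 35;-0.5 6 -8 0 35;-1 10 -8 0 35;-1.6 13.5 -8 0 35;-2.15 16 -8 0 35;-2.15 16 -8 0 35;-2.15 16 -8 0 35;-2.15 16 -8 0 35"

```text
time_s: 22.85
eef_pos: [603.4, 273.6, 125.0]
ee_rot: [-0.0, 0.712, 0.702, -0.0]
force: [-0.2, -0.1, -2.1]
grip_width: 0.535
```

```bash
python3 - <<'E'
from h import *
s=st();print(s['eef_pos'],s['ee_rot'],s['force'],s['grip_width'])
shot('held5','scene',(120,320,290,530))
E
```

```text
[603.44317811 273.61783411 124.99284876] [-1.64977517e-04  7.12433732e-01  7.01739354e-01 -1.71139634e-04] [-0.22044309 -0.05245273 -2.07429483] 0.5345181967720566
```

View pics/held5.png

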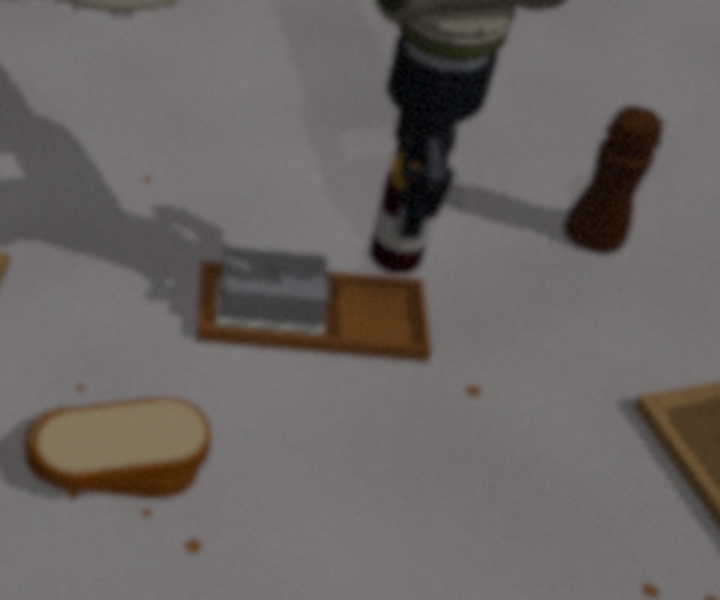

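Jar held upright above the small compartment. Lower to z ≈ 51.

step_arm:
  plan: "0 0.1 3 0 35;0 0.1 5.5 0 35;0 0.1 6.8 0 35;0 0.1 7.3 0 35;0 0.1 7.4 0 35;0 0.1 7.4 0 35"

```text
time_s: 23.5
eef_pos: [605.7, 273.5, 51.9]
ee_rot: [0.0, 0.713, 0.702, 0.001]
force: [-0.6, -0.2, -1.8]
grip_width: 0.53
```

step_arm:
  plan: "0 0 0.1 0 35;0 0 0.15 0 35;0 0 0.15 0 35"

```text
time_s: 23.8
eef_pos: [605.8, 273.5, 51.2]
ee_rot: [0.001, 0.713, 0.702, 0.001]
force: [-2.9, -1.0, 6.4]
grip_width: 0.531
```

step_arm:
  plan: "0 0 0 0 100;0 0 0 0 100;0 0 0 0 100;0 0 -4 0 100;0 0 -9 0 100;0 0 -14 0 100;0 -5 -17 0 100;0 -10 -19 0 100;0 -15 -19 0 100;0 -20 -19 0 100"

```text
time_s: 24.8
eef_pos: [414.9, 276.1, 239.9]
ee_rot: [0.0, 0.713, 0.701, 0.001]
force: [0.3, 0.1, 0.0]
grip_width: 1.003
```

```bash
python3 - <<'E'
from h import *
print(st()['eef_pos'])
for n in('scene','top'):
    im,d=shot('end_'+n,n,(110,290,150,490) if n=='top' else (130,310,140,510),2.1); P=pts(n,d,np.ones(d.shape,bool))
    for nm,x,y,z0,z1,r in(('butter',603,173,46,60,70),('tall',605,273,98,118,35),('squat',605,-133,85,105,45),('egg',591,-213,58,85,30),('mill',467,490,135,150,40),('mug',458,-501,80,97,50),('bread',792,46,38,46,90)):
        q=P[(np.hypot(P[:,0]-x,P[:,1]-y)<r)&(P[:,2]>z0)&(P[:,2]<z1)]
        if len(q)>5: print(n,nm,len(q),q.mean(0).round(1),np.percentile(q[:,2],95).round(),np.round(cv2.minEnclosingCircle(q[:,:2].astype(np.float32))[0],1))
a,b=cv2.imread('pics/end_scene.png'),cv2.imread('pics/end_top.png'); w=min(a.shape[1],b.shape[1],390*2)
E
```

```text
[414.88493166 276.06947793 239.9144219 ]
scene butter 533 [606.6 172.5  52.8] 56.0 [604.9 172.4]
scene tall 204 [609.6 273.9 108. ] 112.0 [606.4 274.6]
scene squat 306 [ 609.8 -130.5   94. ] 97.0 [ 606.1 -131.1]
scene egg 137 [ 596.5 -209.6   68.6] 77.0 [ 593.4 -210.3]
scene mill 153 [472.3 490.1 142. ] 147.0 [467.4 492. ]
scene mug 238 [ 457.6 -501.8   87.3] 93.0 [ 458.6 -503.9]
scene bread 1242 [792.6  47.1  41.2] 44.0 [788.9  46.7]
top butter 412 [602.8 171.6  52.1] 56.0 [602.4 172.1]
top tall 136 [605.5 270.9 108.7] 113.0 [605.9 272.3]
top squat 245 [ 606.5 -133.5   94.4] 98.0 [ 606.7 -133.9]
top egg 106 [ 590.5 -212.3   69.4] 78.0 [ 589.8 -210.5]
top mill 115 [467.5 489.2 141.9] 146.0 [467.6 490. ]
top mug 136 [ 459.  -503.9   88.9] 95.0 [ 455.  -502.2]
top bread 572 [790.6  45.2  41. ] 44.0 [789.5  44.7]
```

View pics/end_scene.png

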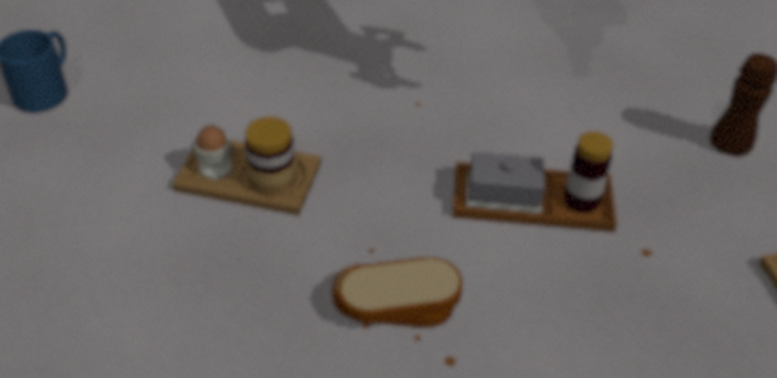

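```bash
python3 -c "
from h import *
print(workorder.finish_job())"
```

```text
the job is handed in; nothing more can be done
None
```

Both breakfast sets are made up and the job is handed in, at about 25 s of the 128 s allowed.

**Placing:** I set things down in this order: cheese box in the large well, egg cup in the small well, squat jar on the cheese box, butter dish in the long compartment, tall jar in the small compartment. Each was gripped once and let go only when the wrist force showed it had touched down.

**Last checks, from both cameras:**

| Item | Offset from its place | Top height measured | Top height expected |
|---|---|---|---|
| Butter dish | about 1 mm | 52 mm | 53 mm |
| Tall jar | about 1 mm | about 110 mm | 110 mm |
| Cheese box | about 2 mm (measured before the jar went on) | 46.5 mm | 47 mm |
| Squat jar | about 2 mm from the cheese box's centre | 94–95 mm | 95 mm |
| Egg cup | about 4 mm | about 77 mm | 77 mm |

- **Upright:** all five look upright in the last picture. I did not measure the tilt angles.
- **Bystanders:** the pepper mill, mug and bread read within 2–3 mm of their starting positions, which is within the measuring error.
- **Arm:** it stands clear of everything, with the gripper open.

**Disagreements:**
- The two cameras disagreed by about 2 mm throughout, as their calibration allows, so I averaged them.
- The butter dish touched down harder than the others, with 12 N downward and 8 N sideways, but it sits flat and centred.

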